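Press the citrus reamer into the juicer

TASK

Get the juicer ready for the oranges: set the orange citrus reamer insert, dome up, into the rectangular recess of the white-topped juicer base and press it fully home, so that its rim lies flush on the white deck all round. Leave the grey grater insert where it lies, and let go of the reamer.

Things in the scene. Friction and masses are not known exactly. Their poses are not given: they have to be found in the camera images.
- reamer_insert: Citrus reamer insert, all orange plastic, 0.13 kg, on the counter. From below: plug 60 (x) x 44 (y) x 24 mm high; flange (rim) 100 (x) x 84 (y) mm, 24 to 29 mm up; in its middle an upright ribbed reamer to grip, 42 mm in diameter, straight from 29 to 61 mm, domed to 81 mm. Origin: centre of the plug's underside; x along the long side, z up. Fits either way round (half a turn is the same).
- grater_insert: Bystander: the grater insert, with the same plug and flange in grey plastic, but on top a flat steel panel 74 x 56 mm with rows of bumps, 38 mm high in all. Origin: centre of the plug's underside. It stands on the counter and must stay there.
- recess (a point): Centre of the recess's mouth, level with the white deck, 65 mm above the counter, of the juicer base (fixed box 170 (x) x 140 (y) mm, green sides). x along the recess's long side, z up. Mouth 84 x 68 mm, bevelled 45 degrees over 8 mm down to a straight recess 68 x 52 mm: 4 mm play a side. Home, the insert's flange rests on the deck and its origin is 24 mm below this point.
- seat (a joint): Stiff black rubber seat in the recess, in m, growing downward. At the start 0: its top is 14 mm below the deck, so an insert merely set down stands 10 mm proud. Pressing it down takes about 9 N (plus 1 N per 10 mm/s), more than the insert's weight; it stays where left. 0.010 when the insert is home, stop at 0.012.
Things that resemble listed ones, but are neither listed nor needed, are in the scene too. There is more than one size of the reamer_insert; the job needs the middle-sized.

How it is judged (in metres and radians):
At the end, for the whole second after the job is handed in: The reamer insert is in the recess, dome up and level (within 6 degrees), centred within 12 mm and aligned within 11 degrees (either way round), its rim within 3 mm of the deck, at rest; the grater insert is within 30 mm of where it began (z of reamer_insert in the frame of recess below -0.021 m and horizontal distance between reamer_insert and recess below 0.012 m and angle between the x axis of reamer_insert and the x axis of recess, either way round below 0.2 rad and angle between reamer_insert's own z axis and vertical below 0.1 rad and linear speed of reamer_insert below 0.02 m/s and distance of grater_insert from where it was at the start of the episode below 0.03 m); the robot touches nothing.
It fails at once if the grater insert is shifted by more than 30 mm (distance of grater_insert from where it was at the start of the episode above 0.03 m).
It also fails if it takes over 38 s, if anything falls off the work surface, if the arm or the gripper's body presses on something with over 40 N, if the wrist force passes 120 N, or if a joint passes its speed limit or range.

ROBOT

A 6-joint arm with a two-finger parallel gripper is mounted at the origin on the work surface. World frame = base frame: x ahead of the robot, y to its left, z up, the work surface at z = 0. Lengths are in mm, angles in rad, forces in N, time in s.
With the tool pointing down it reaches from about 300 to 775 mm from the base axis. Payload 14.6 kg.
Tool frame: the origin (TCP) lies between the finger pads; the fingertips stand 25 mm ahead of it and the grasp point (between the pads) lies 6 mm ahead of it; z points along the fingers, y is the line along which they close (so a half turn about z gives the same grasp; the last joint's range is limited). The gripper opens to 94 mm and grips with 3 to 60 N. Pads are 16 mm wide; open, the fingers measure 119 mm over their backs; the gripper's body (75 mm by 177 mm) begins 78 mm behind the grasp point.
Start: joints at [-1.393, 0.3, 1.521, -0, 1.321, -0.067], TCP at [133.293, -533.594, 204.746] pointing down, gripper open.
Joint ranges: [-3.03, 3.03], [-0.79, 2.21], [0.23, 2.52], [-1.04, 4.18], [0, 3.07], [-2.55, 2.55]. Speed limits (rad/s): [2.22, 2.22, 2.57, 3.14, 3.14, 3.14].

INTERFACE

Orientations are given as [roll, pitch, yaw] about the fixed x, y, z axes, in that order (R = Rz(yaw) Ry(pitch) Rx(roll)).
In Python, from cell import manip gives the robot as it stands. The module is installed in compiled form; this text tells all that it offers.
- The arm moves only by the tool step_arm, never from a script. Its argument "series" is one flat list of numbers, 5 for each row, row after row: the shift along the world's x, y, z in mm, then the turn about the world's z in rad, then the closure, from 0 (fully open) to 1 (shut). In form: [dx, dy, dz, spin, jaw, dx, dy, dz, spin, jaw, ...]. A call has 1 to 20 rows; each row shifts and turns the commanded pose from where the row before left it; what a row does not reach is not made up. A row lasts 1/8 s, in which the tool goes at most 62.5 mm and 10.7 degrees, less where a joint would pass 70% of its speed; a pose out of reach is approached as far as the arm can. A call is refused whole if a number of a shift passes 62.5 or a number of a turn 0.188, either way. A call with a gripper value outside its range is refused whole. The fingers move at their own pace and stop on an object; "squeeze" is the grip in N (left out, the last holds). Time passes only in rows, so rows that do not move let the fingers close. It gives the time, the measured TCP pose, the force, the opening and the grip force at its end, in the units of the state.
- manip.read_state(): the state, without advancing time (a new reading comes with each control period).
- manip.camera(name): name is "scene" or "side" or "wrist"; returns (picture, depth): 480x640x3 uint8, blue, green, red; 480x640 float32, mm along the optical axis (not along the pixel's ray), 0 where there is no reading.
- manip.camera_info(name): a dict with "fovy" (degrees; the focal length in pixels is half the picture's height over the tangent of half this angle, whatever the lens; pixels are square), "cx", "cy" (the principal point, pixels), "k1" (the pictures are not rectified: a ray, as slopes to the right and down, at radius r is drawn at 1 + k1 r^2 times it, then the intrinsics apply), "eye" and "orientation" of the camera in the world. Camera axes: x right, y down, z forward; pixel columns grow to the right and rows downward; lengths in mm; the calibration is good to about 2 mm. A picture is of the moment at which its call begins: read the wrist's pose just before it. camera_info takes no time and is no camera call; for the wrist camera it gives the pose at the moment of the call.
- manip.sign_off(): hands the job in; it is judged then, once.
The state is a dict: "clock": time; "joints": joint angles; "qd": joint speeds; "effort": joint torques, N m; "eef_pos": TCP position; "eef_rot": TCP orientation; "wrist_force": force on the tool from outside, world axes, zero at the start; "moment": the same for the moment, N m; "finger_gap": finger opening in mm; "finger_force": force on a finger pad.
Only numpy, scipy, OpenCV 4.12 (cv2) and the standard library are available. Lean on these libraries where they do the work, as an engineer would, in place of code of your own. Each camera call takes 0.05 s, during which the arm holds its last target. There are 200 camera calls.

## Working session

There is one attempt and no reset: what is moved stays moved. The work goes in short steps, Python scripts to look and compute and a tool call to move; the robot and the scene stay as the last step left them, time stands still between calls to the robot, and variables do not carry over. Pictures are saved under pics/ and viewed, at most 10 in all, crops included, and the job is handed in when it is done.

Besides the shell and the picture viewer there is one more tool, called by a JSON object that holds its "method" and its "body", one argument or row to a line. step_arm: Moves the arm, as the interface text tells. Its arguments: {"type":"object","properties":{"series":{"type":"array"},"squeeze":{"type":"number"}},"required":["series"]}

```bash
mkdir -p pics
cat > h.py <<'E'
import numpy as np, cv2
from cell import manip
from scipy.spatial.transform import Rotation as R
def cam(n):
    i=manip.camera_info(n); p,d=manip.camera(n); return p,d,i
def rot(i):
    o=np.array(i["orientation"],float)
    return o if o.shape==(3,3) else R.from_euler("xyz",o).as_matrix()
def K(i):
    f=240/np.tan(np.radians(i["fovy"])/2); return f
def slopes(i,uv):
    f=K(i); q=(np.atleast_2d(uv).astype(float)-[i["cx"],i["cy"]])/f
    s=q.copy()
    for _ in range(20): s=q/(1+i["k1"]*(s**2).sum(1,keepdims=True))
    return s
def on_plane(i,uv,z):
    s=slopes(i,uv); r=np.c_[s,np.ones(len(s))]@rot(i).T; e=np.array(i["eye"])
    return e+r*((z-e[2])/r[:,2])[:,None]
def cloud(i,d):
    v,u=np.mgrid[0:480,0:640]; s=slopes(i,np.c_[u.ravel(),v.ravel()])
    z=d.ravel()[:,None]
    return ((np.c_[s,np.ones(len(s))]*z)@rot(i).T+np.array(i["eye"])).reshape(480,640,3)
E
python3 - <<'E'
from h import *
for n in ("scene","side"):
    p,d,i=cam(n); print(n,i); cv2.imwrite(f"pics/{n}0.png",p); np.savez(f"{n}0.npz",p=p,d=d)
print(manip.read_state())
E
```

```text
scene {'fovy': 44.225142059351725, 'cx': 316.011944167737, 'cy': 240.78556418786326, 'k1': -0.13534320390068674, 'eye': array([939.37084973, 545.2027266 , 478.09701171]), 'orientation': array([-2.11428906,  0.02036827,  2.50553084])}
side {'fovy': 57.351399312335715, 'cx': 318.1833394652014, 'cy': 241.22481245824653, 'k1': 0.022555588312340016, 'eye': array([451.12826499, 539.22914958, 468.76547992]), 'orientation': array([-2.22212208,  0.01214828, -2.93799218])}
{'clock': 0.1, 'joints': array([-1.39257788e+00,  3.00392495e-01,  1.52146657e+00,  1.60900702e-05,
        1.32068999e+00, -6.66037087e-02]), 'qd': array([ 2.05388929e-04, -2.08139279e-05, -1.99244567e-03, -5.08259473e-04,
       -9.97668428e-04, -7.46453430e-06]), 'effort': array([ 7.82303487e-04, -5.32645619e+01, -3.53286195e+01,  7.09365914e-02,
        2.34462053e-02, -4.89072829e-05]), 'eef_pos': array([ 133.27280472, -533.39088581,  204.2778857 ]), 'eef_rot': array([-3.14063941e+00, -7.92038847e-05,  2.44818123e-01]), 'wrist_force': array([ 0.75306179, -0.83301041, -0.29380609]), 'moment': array([-0.02616013, -0.02531779,  0.01393584]), 'finger_force': 0.0, 'finger_gap': 93.8995162265182}
```

View pics/scene0.png

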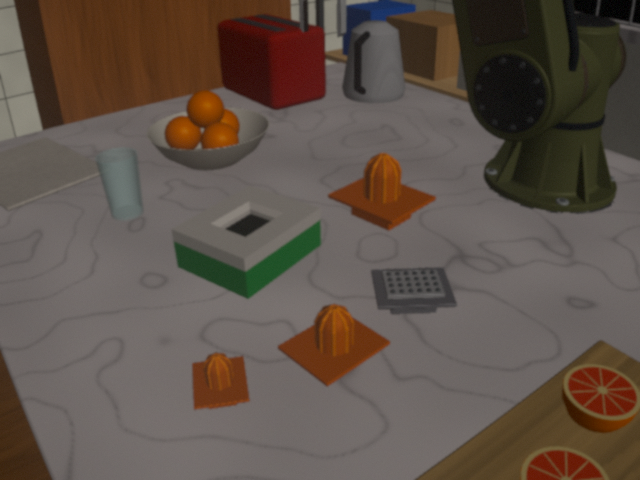

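View pics/side0.png

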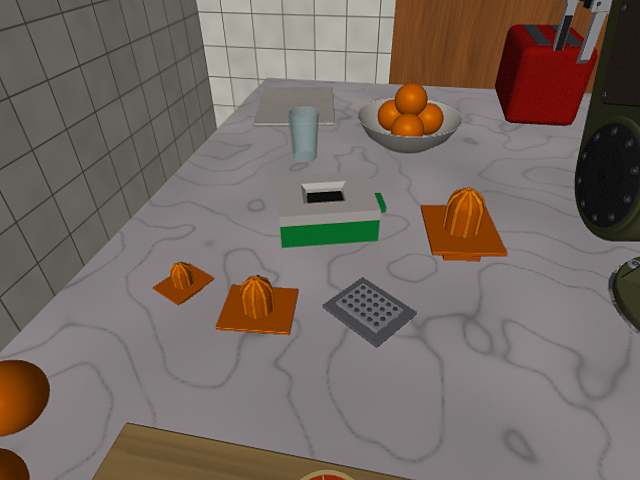

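The scene view shows three orange reamers: small at (218,375), medium at (335,340) and large at (383,185). The grater is at (413,288) and the juicer base at (248,245). In the side view they are at (183,280), (257,305), (464,220), (370,310) and (330,210). Next I'll measure sizes and poses.

```bash
cat > m.py <<'E'
from h import *
def rect(P):
    (c,s,a)=cv2.minAreaRect(P[:,:2].astype(np.float32))
    if s[0]<s[1]: s=s[::-1]; a+=90
    a=(a+90)%180-90
    return np.round(c,1),np.round(s,1),round(np.radians(a),3)
def measure(n,p,d,i):
    C=cloud(i,d); hsv=cv2.cvtColor(p,cv2.COLOR_BGR2HSV)
    m=cv2.inRange(hsv,(5,150,60),(22,255,255)); 
    nn,l,st,_=cv2.connectedComponentsWithStats(m)
    for k in range(1,nn):
        if st[k,4]<600: continue
        P=C[(l==k)&(d>0)]; 
        if P[:,2].max()>150 or np.hypot(*np.median(P,0)[:2])>800: continue
        h=np.histogram(P[:,2],bins=np.arange(0,130,4))[0]; zf=np.argmax(h)*4+2
        F=P[abs(P[:,2]-zf)<5]; zf=np.median(F[:,2])
        cn=max(cv2.findContours((l==k).astype(np.uint8),0,1)[0],key=len)[:,0]
        T=P[P[:,2]>zf+12]
        print(n,st[k,:4],"flange z %.1f top %.1f"%(zf,np.percentile(P[:,2],99.5)),"rect",*rect(F[abs(F[:,2]-zf)<3]),"knob",*rect(T) if len(T)>5 else "")
    dk=(abs(C[...,2]-65)<6)&(hsv[...,1]<60)&(hsv[...,2]>90)&(d>0)
    nn,l,st,_=cv2.connectedComponentsWithStats(dk.astype(np.uint8))
    k=1+np.argmax(st[1:,4]); P=C[l==k]; print(n,"deck",st[k],np.median(P[:,2]),*rect(P))
    # hole: dark or lower inside the deck
    cn,hi=cv2.findContours((l==k).astype(np.uint8),cv2.RETR_CCOMP,cv2.CHAIN_APPROX_NONE)
    for c,hh in zip(cn,hi[0]):
        if hh[3]>=0 and len(c)>25: Q=on_plane(i,c[:,0],65); print("  hole",len(c),*rect(Q))
    g=(cv2.inRange(hsv,(0,0,0),(179,70,130))>0)&(d>0)&(C[...,2]>20)&(C[...,2]<45)&(C[...,1]>-300)
    nn,l,st,_=cv2.connectedComponentsWithStats(g.astype(np.uint8))
    for k in range(1,nn):
        if st[k,4]>1000: P=C[l==k]; print(n,"grey",st[k,:4],np.median(P[:,2]).round(1),*rect(P))
if __name__=="__main__":
    for n in ("scene","side"):
        z=np.load(f"{n}0.npz"); measure(n,z["p"],z["d"],manip.camera_info(n))
E
python3 m.py
```

```text
scene [329 153 106  77] flange z 39.5 top 110.8 rect [344.8 -93. ] [136.3 116.8] -1.405 knob [353.6 -88.4] [59.1 40.7] -0.937
scene [279 305 110  80] flange z 28.5 top 81.5 rect [624.5 137.3] [100.7  84.1] 0.089 knob [626.8 144.2] [42.3 29.2] -0.397
scene [193 353  56  56] flange z 20.1 top 57.4 rect [754.9 101.9] [70.4 56.7] 1.126 knob [755.1 105.3] [28.4 22.8] -0.033
scene [568 367  69  49] flange z 56.7 top 58.6 rect [479.3 384.9] [68.3 68.1] -0.616 knob
scene [560 379  80  56] flange z 53.4 top 56.9 rect [501.8 392.1] [75.7 31.5] -1.259 knob
scene [526 450  78  30] flange z 56.8 top 58.8 rect [587.2 411.6] [68.4 34.8] -0.754 knob
scene deck [ 172  185  149   78 4914] 64.75988665320094 [ 579.9 -125.3] [174.1 144.6] 0.308
  hole 133 [ 584.1 -116.6] [78.1 61.2] 0.31
scene grey [371 267  86  43] 31.1 [473.8 109.9] [101.   88.2] -0.611
side [421 188  86  73] flange z 38.6 top 111.1 rect [344.1 -94.2] [138.8 115.7] -1.425 knob [344.  -88.1] [60.3 50.6] 0.085
side [153 262  61  43] flange z 19.5 top 56.3 rect [755.2 101.4] [70.6 60.6] 1.12 knob [753.1 103.8] [29.1 23.7] 0.715
side [215 276  83  59] flange z 28.2 top 81.0 rect [624.4 136.7] [99.6 86.9] 0.105 knob [623.3 142.3] [44.2 35.5] 0.109
side deck [ 277  171  104   49 3446] 63.78158542784254 [ 580.  -124.6] [170.5 144.6] 0.303
  hole 130 [ 580.9 -117.1] [80.8 63.4] 0.33
side grey [323 278  94  70] 30.6 [474.  110.3] [101.1  85.7] -0.612
```

{"method": "step_arm", "body": {
  "series": [20,20,20,0.02,0,30,28,20,0.02,0,33,30,6,0.02,0,33,30,0,0,0,33,30,0,0,0,33,30,0,0,0,33,30,0,0,0,33,30,0,0,0,33,30,0,0,0,33,30,0,0,0,33,30,0,0,0,33,30,0,0,0,33,30,0,0,0,25,25,0,0,0,9,5,0,0,0,0,0,0,0,0,0,0,0,0,0]
}}

```text
clock: 2.22
eef_pos: [579.7, -126.5, 250.8]
eef_rot: [3.142, 0.0, 0.304]
wrist_force: [-0.2, 0.4, 0.1]
finger_gap: 93.6
finger_force: 0.0
```

Run:
```python
from h import *
s=manip.read_state(); print(s["clock"],s["eef_pos"],s["eef_rot"],s["wrist_force"])
i=manip.camera_info("wrist"); p,d=manip.camera("wrist"); print(i)
cv2.imwrite("pics/w1.png",p); np.savez("w1.npz",p=p,d=d,**{k:np.array(v) for k,v in i.items()})
```

```text
2.225 [ 579.67477963 -126.5039623   250.79148792] [3.14157561e+00 1.79340457e-04 3.03765318e-01] [-0.22348528  0.43092338  0.11209321]
{'fovy': 70.15880891157225, 'cx': 323.79346524263764, 'cy': 237.87270286267247, 'k1': -0.017283371862925664, 'eye': array([ 645.15962313, -106.48071091,  429.83634513]), 'orientation': array([ 2.90457379e+00,  2.45074239e-04, -1.26711134e+00])}
```

View pics/w1.png

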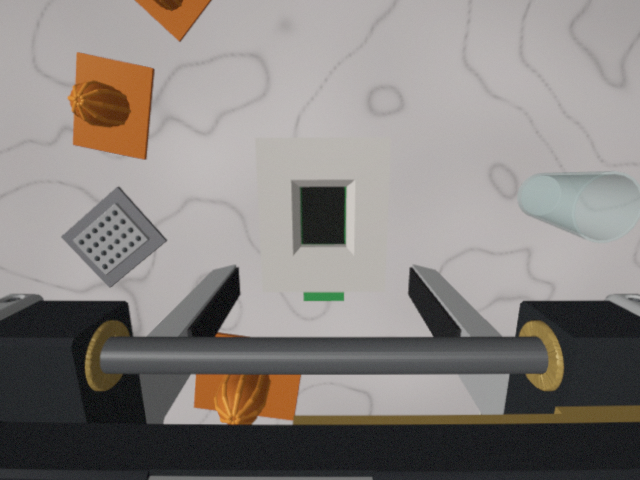

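The wrist view shows the mouth at about (292–355, 180–254) inside the deck at (256–392, 138–292), so the recess is roughly centred. The medium reamer is at (115,105) and the grater at (114,238).

Run:
```python
from h import *
from m import rect
z=np.load("w1.npz"); i={k:z[k] for k in z.files}; p,d=z["p"],z["d"]; C=cloud(i,d)
hsv=cv2.cvtColor(p,cv2.COLOR_BGR2HSV)
m=np.zeros((480,640),bool); m[130:300,245:400]=1
D=m&(abs(C[...,2]-65)<12)&(d>0)&(hsv[...,1]<60); print("deck z",np.median(C[D][:,2]))
zd=np.median(C[D][:,2]); n,l,st,_=cv2.connectedComponentsWithStats((m&(C[...,2]>zd-12)&(hsv[...,1]<60)&(d>0)).astype(np.uint8))
for t in (1.5,3,5,):
    k=m&(C[...,2]>zd-t)&(hsv[...,1]<60); 
    cn,hi=cv2.findContours(k.astype(np.uint8),cv2.RETR_CCOMP,cv2.CHAIN_APPROX_NONE)
    for c,hh in zip(cn,hi[0]):
        if len(c)>100: print(t,"hole" if hh[3]>=0 else "outer",*rect(on_plane(i,c[:,0],65)))
dk=m&(hsv[...,2]<70); dk=cv2.morphologyEx(dk.astype(np.uint8),cv2.MORPH_OPEN,np.ones((3,3)))
dk[265:]=0
for c in cv2.findContours(dk,0,1)[0]:
    if len(c)>50: print("dark z51,57",*rect(on_plane(i,c[:,0],51)),*rect(on_plane(i,c[:,0],57)))
# medium reamer from wrist
om=cv2.inRange(hsv,(5,150,60),(22,255,255)); om[:,160:]=0; om[:45]=0
P=C[(om>0)&(d>0)]; F=P[abs(P[:,2]-29)<4]; T=P[P[:,2]>45]
print("reamer",np.median(F[:,2]),*rect(F),"knob",*rect(T),"top",P[:,2].max())
c=max(cv2.findContours(om,0,1)[0],key=len)[:,0]
print("outline on z=29",*rect(on_plane(i,c,29)))
```

```text
deck z 63.94068293897129
1.5 outer [ 581.3 -125.2] [168.1 141.3] 0.304
1.5 hole [ 582.2 -124.7] [84.8 68.4] 0.313
3 outer [ 581.3 -125.2] [168.1 141.3] 0.304
3 hole [ 581.9 -124.8] [81.2 65.2] 0.306
5 outer [ 581.3 -125.2] [168.1 141.3] 0.304
5 hole [ 583.2 -125.3] [76.9 62.1] 0.317
dark z51,57 [ 582.  -124.6] [63.7 48.1] 0.304 [ 583.  -124.3] [62.7 47.3] 0.304
reamer 28.163036631026557 [625.1 135.5] [98.4 84.2] 0.1 knob [602.1  40.1] [234.5  42.4] 1.333 top 370.305148754034
outline on z=29 [624.8 138.6] [98.  90.8] 0.1
```

{"method": "step_arm", "body": {
  "series": [5,25,0,-0.025,0,6,35,0,-0.025,0,6,40,-10,-0.025,0,6,40,-20,-0.025,0,6,40,-25,-0.025,0,6,35,-25,-0.025,0,5,30,-25,-0.025,0,5,18,-20,-0.025,0,0,0,-25,0,0,0,0,-20,0,0,0,0,-14,0,0,0,0,-7,0,0,0,0,0,0,0],
  "squeeze": 35
}}

```text
clock: 3.9
eef_pos: [625.3, 137.2, 59.8]
eef_rot: [3.142, 0.0, 0.105]
wrist_force: [-0.1, -0.5, -0.2]
finger_gap: 94.0
finger_force: 0.0
```

Run:
```python
from h import *
from m import rect
i=manip.camera_info("side"); p,d=manip.camera("side"); cv2.imwrite("pics/s2.png",p[180:420,120:480])
```

```text
(no output)
```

View pics/s2.png

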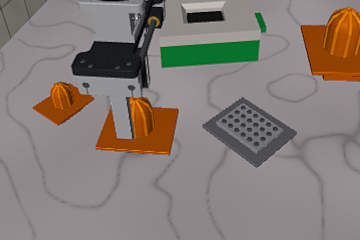

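The crop shows the gripper straddling the medium reamer at (140,120), with the fingertips just above its flange. Now I'll close and lift a little.

{"method": "step_arm", "body": {
  "series": [0,0,0,0,0.4,0,0,0,0,0.6,0,0,0,0,1,0,0,0,0,1,0,0,0,0,1,0,0,0,0,1,0,0,10,0,1,0,0,20,0,1,0,0,30,0,1,0,0,30,0,1,0,0,0,0,1],
  "squeeze": 35
}}

```text
clock: 5.32
eef_pos: [626.4, 137.6, 153.3]
eef_rot: [-3.141, -0.005, 0.105]
wrist_force: [0.5, 0.3, -2.1]
finger_gap: 39.1
finger_force: 35.0
```

```bash
cat > hand.py <<'E'
from h import *
from m import rect
def hand(save=None):
    s=manip.read_state(); print(s["clock"].__round__(2),s["eef_pos"].round(1),s["eef_rot"].round(3),"F",s["wrist_force"].round(1),"gap",s["finger_gap"].__round__(1))
    for n in ("scene","side"):
        p,d,i=cam(n); C=cloud(i,d); hsv=cv2.cvtColor(p,cv2.COLOR_BGR2HSV)
        if save: cv2.imwrite(f"pics/{n}_{save}.png",p)
        o=(cv2.inRange(hsv,(5,150,60),(22,255,255))>0)&(d>0)&(np.hypot(C[...,0]-s["eef_pos"][0],C[...,1]-s["eef_pos"][1])<75)
        P=C[o]; h,e=np.histogram(P[:,2],bins=np.arange(20,200,3)); z0=e[np.argmax(h)]+1.5
        F=P[abs(P[:,2]-z0)<8]
        for _ in range(6):
            A=np.c_[F[:,:2]-s["eef_pos"][:2],np.ones(len(F))]; q=np.linalg.lstsq(A,F[:,2],rcond=None)[0]
            A2=np.c_[P[:,:2]-s["eef_pos"][:2],np.ones(len(P))]; F=P[abs(P[:,2]-A2@q)<2.5]
        print(n,len(F),"flange z at tcp %.1f"%q[2],"slopes",q[:2].round(3),*rect(F))
if __name__=="__main__":
    import sys; hand(sys.argv[1] if len(sys.argv)>1 else None)
E
python3 hand.py lift
```

```text
5.33 [626.4 137.6 153.3] [-3.141 -0.005  0.105] F [ 0.5  0.3 -2.1] gap 39.1
scene 3026 flange z at tcp 122.6 slopes [ 0.007 -0.017] [625.8 137.9] [99.8 85.2] 0.101
side 2513 flange z at tcp 119.6 slopes [ 0.003 -0.013] [625.3 137.1] [101.3  86.6] 0.101
```

{"method": "step_arm", "body": {
  "series": [-3,-15,0,0.015,1,-4,-25,0,0.02,1,-5,-30,0,0.025,1,-5,-33,0,0.025,1,-5,-33,0,0.025,1,-5,-33,0,0.025,1,-5,-33,0,0.025,1,-5,-30,0,0.02,1,-4,-20,0,0.015,1,-3,-10,0,0.008,1,0,0,0,0,1,0,0,0,0,1]
}}

```text
clock: 6.92
eef_pos: [581.3, -123.9, 149.5]
eef_rot: [-3.141, 0.0, 0.308]
wrist_force: [-0.2, -0.5, -1.4]
finger_gap: 39.7
finger_force: 35.0
```

```bash
python3 hand.py over
```

```text
6.92 [ 581.3 -123.9  149.5] [-3.141  0.     0.308] F [-0.2 -0.5 -1.4] gap 39.7
scene 1310 flange z at tcp 118.6 slopes [-0.004 -0.004] [ 580.9 -122.5] [99.6 84.7] 0.291
side 1057 flange z at tcp 117.9 slopes [ 0.005 -0.014] [ 580.3 -122.8] [99.2 85.8] 0.289
```

{"method": "step_arm", "body": {
  "series": [0,-1,-5,0.01,1,0,-1,-8,0,1,0,0,-8,0,1,0,0,-7,0,1,0,0,-5,0,1,0,0,-3,0,1,0,0,-2,0,1,0,0,-1,0,1,0,0,-1,0,1,0,0,-1,0,1,0,0,-1,0,1,0,0,-1,0,1,0,0,0,0,1],
  "squeeze": 50
}}

```text
clock: 8.65
eef_pos: [581.7, -126.7, 107.8]
eef_rot: [3.141, -0.001, 0.318]
wrist_force: [-2.1, 0.4, 6.2]
finger_gap: 39.2
finger_force: 50.0
```

```bash
python3 hand.py down
```

```text
8.65 [ 581.7 -126.7  107.8] [ 3.141e+00 -1.000e-03  3.180e-01] F [-2.1  0.4  6.2] gap 39.2
scene 1336 flange z at tcp 77.3 slopes [-0.    -0.016] [ 580.5 -125.3] [100.6  84.4] 0.312
side 1026 flange z at tcp 76.2 slopes [ 0.002 -0.011] [ 580.4 -126.2] [99.  85.8] 0.309
```

{"method": "step_arm", "body": {
  "series": [0,0,-1,0,1,0,0,-1,0,1,0,0,-1,0,1,0,0,-1,0,1,0,0,-1,0,1,0,0,-1,0,1,0,0,-1,0,1,0,0,0,0,1]
}}

```text
clock: 9.75
eef_pos: [581.7, -126.7, 100.8]
eef_rot: [3.141, -0.001, 0.318]
wrist_force: [-2.1, -0.5, 6.1]
finger_gap: 39.0
finger_force: 50.0
```

```bash
python3 hand.py down2
```

```text
9.75 [ 581.7 -126.7  100.8] [ 3.141e+00 -1.000e-03  3.180e-01] F [-2.1 -0.5  6.1] gap 39.0
scene 1338 flange z at tcp 70.3 slopes [ 0.001 -0.015] [ 581.  -124.8] [99.6 83.4] 0.317
side 1029 flange z at tcp 69.3 slopes [ 0.001 -0.01 ] [ 580.7 -126.4] [98.8 87.6] 0.297
```

{"method": "step_arm", "body": {
  "series": [0,0,-1,0,1,0,0,-1,0,1,0,0,0,0,1]
}}

```text
clock: 10.22
eef_pos: [582.0, -127.1, 100.3]
eef_rot: [3.14, -0.002, 0.318]
wrist_force: [-6.0, -1.2, 20.4]
finger_gap: 39.0
finger_force: 50.0
```

{"method": "step_arm", "body": {
  "series": [0,0,1,0,1,0,0,0,0,0.6,0,0,0,0,0.3,0,0,0,0,0,0,0,0,0,0,0,0,0,0,0,0,0,10,0,0,0,0,25,0,0,0,0,35,0,0,0,0,40,0,0,0,0,40,0,0,0,0,0,0,0]
}}

```text
clock: 11.72
eef_pos: [582.2, -126.8, 252.7]
eef_rot: [3.138, -0.005, 0.318]
wrist_force: [0.6, 0.5, -0.5]
finger_gap: 94.1
finger_force: 0.0
```

```bash
python3 hand.py rel
python3 - <<'E'
from h import *
from m import *
p,d,i=cam("side"); measure("side",p,d,i); cv2.imwrite("pics/end.png",p[140:360,180:480])
E
```

```text
11.72 [ 582.2 -126.8  252.7] [ 3.138 -0.005  0.318] F [ 0.6  0.5 -0.5] gap 94.1
scene 1322 flange z at tcp 69.9 slopes [-0.001 -0.004] [ 581.8 -125.3] [98.8 85. ] 0.32
side 1017 flange z at tcp 68.8 slopes [ 0.001 -0.001] [ 580.4 -125.7] [99.1 86.6] 0.311
side [296 161  61  44] flange z 68.9 top 121.6 rect [ 580.6 -126.1] [98.9 86.7] 0.314 knob [ 580.4 -120.1] [42.7 32.1] -0.016
side [421 188  86  73] flange z 38.6 top 110.9 rect [344.3 -94.1] [140.3 114.7] -1.42 knob [345.6 -90. ] [57. 51.] -0.232
side [153 262  61  43] flange z 19.4 top 56.5 rect [755.1 101.3] [70.3 60.2] 1.114 knob [752.7 104.7] [29.3 23.4] 0.595
side deck [ 277  171  104   49 2528] 63.79698454970597 [ 580.2 -124.9] [170.2 144.2] 0.303
side grey [323 278  94  70] 30.8 [473.5 110.3] [100.3  86. ] -0.606
```

View pics/end.png

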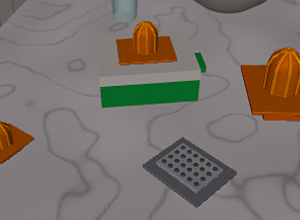

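The crop shows the medium reamer at (146,48), flush on the deck. Its rim is 5.1 mm above the measured deck against a flange thickness of 5 mm. It is level, about 1 mm off centre and 0.01 rad off in yaw. The grater has not moved and the gripper is clear, so I'm handing in.

```bash
python3 -c "
from cell import manip
print(manip.sign_off())"
```

```text
the job is handed in; nothing more can be done
None
```

The middle-sized reamer is pressed home in the juicer recess, measured flush, level and centred to about 1 mm; the gripper has let go, the grater has not moved, and the job was handed in at about 12 s (no verdict was returned).

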